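# Set the drag pointer of a sprung pull gauge in its bench holder

## Robot

A 6-joint arm with a two-finger parallel gripper is mounted at the origin on a cart in front of the work surface, level with it; the furniture and walls round the work are solid. World frame = base frame: x ahead of the robot, y to its left, z up, the work surface at z = 0. Lengths are in mm, angles in rad, forces in N, time in s.
With the tool pointing down it reaches from about 275 to 1000 mm from the base axis. Payload 8.4 kg.
Tool frame: the origin (TCP) lies on the centre line of the jaws, within the pads' length; the fingertips stand 17 mm ahead of it and the grasp point (between the pads) lies 2 mm behind it; z points along the fingers, y is the line along which they close (so a half turn about z gives the same grasp; the last joint's range is limited). The gripper opens to 85 mm and grips with 20 to 120 N. Pads are 22 mm wide; open, the fingers measure 114 mm over their backs; the gripper's body (76 mm by 85 mm) begins 54 mm behind the grasp point. The pads swing forward as they close: fully open they stand 13 mm farther back than shut.
Start: joints at [-0.002, 0.353, 1.633, -0, 1.155, -0.002], TCP at [625.002, -0, 248.281] pointing down, gripper open.
Joint ranges: [-2.63, 2.63], [-0.92, 2.1], [0.06, 2.66], [-1.3, 4.44], [0, 2.69], [-3.02, 3.02]. Speed limits (rad/s): [2.22, 2.22, 2.79, 3.14, 3.14, 3.14].

## Interface

Orientations are given as [roll, pitch, yaw] about the fixed x, y, z axes, in that order (R = Rz(yaw) Ry(pitch) Rx(roll)).
In Python, from rig import r, eyes gives the robot as it stands. The module is installed in compiled form; this text tells all that it offers.
- The arm moves only by the shell command python3 -m inch 'ROWS' [FORCE]. ROWS is JSON, a list of rows, each a list of 7 numbers: the shift along the tool's x, y, z in m, then the turn, a rotation vector about the tool's x, y, z in degrees, then the closure, from -1 (fully open) to 1 (shut). In form: [[x, y, z, rx, ry, rz, gripper], ...]. A call has 1 to 8 rows; each row shifts and turns the commanded pose from where the row before left it, along the tool's axes as they then stand; what a row does not reach is not made up. A row lasts 1/10 s, in which the tool goes at most 50 mm and 8.59 degrees, less where a joint would pass 70% of its speed; a pose out of reach is approached as far as the arm can. A call with a gripper value outside its range is refused whole. The fingers move at their own pace and stop on an object; FORCE is the grip in N (left out, the last holds). Time passes only in rows, so rows that do not move let the fingers close. It gives the time, the measured TCP pose, the force, the opening and the grip force at its end, in the units of the state.
- r.sense(): the state, without advancing time (a new reading comes with each control period).
- eyes.grab_frame(name): name is "scene" or "side" or "wrist"; returns a dict with "img" (480x640x3 uint8, blue, green, red), "fx", "fy", "cx", "cy" (pixels), "R" (3x3) and "t" (3): a world point X has camera coordinates R X + t; the wrist camera has in their place "hand_eye" (4x4, takes a point from camera to tool coordinates, whose origin is the TCP and whose axes are the flange's). Camera axes: x right, y down, z forward; pixel columns grow to the right and rows downward; lengths in mm; the calibration is good to about 2 mm. A picture is of the moment at which its call begins: read the wrist's pose just before it. There is no depth.
- r.sign_off(): hands the job in; it is judged then, once.
The state is a dict: "clock": time; "qpos": joint angles; "qvel": joint speeds; "joint_efforts": joint torques, N m; "eef_pos": TCP position; "tcp_rot": TCP orientation; "contact_force": force on the tool from outside, world axes, zero at the start; "wrist_torque": the same for the moment, N m; "opening": opening from 0.0 (shut) to 1.0 (fully open); "grasp_force": force on a finger pad.
Only numpy, scipy, OpenCV 4.12 (cv2) and the standard library are available. Lean on these libraries where they do the work, as an engineer would, in place of code of your own. Each camera call takes 0.05 s, during which the arm holds its last target. There are 200 camera calls.

## Task

Lift the blue pull gauge by its body and lay it flat and face up in the wooden holder, with its rod between the two tall steel posts, and let go of it. Then take it by the orange handle, draw the sprung slide out until the yellow drag pointer on its scale is level with the red marker (not past it: the pointer does not come back), and ease the slide back fully home under control, never letting it snap back. Leave the gauge in the holder and do not disturb the pliers or the stone.

Things in the scene. Friction and masses are not known exactly. Their poses are not given: they have to be found in the camera images.
- gauge: Blue pull gauge: flat bar body 130 x 40 x 30 mm (long x wide x high), 0.3 kg, lying face up. Origin: centre of its underside; x along its length, z up out of the scale face. The 8 mm rod (axis 15 mm above the underside) leaves the -x end and carries a stirrup with the orange handle; a small eye at the +x end reaches x = +79 mm. Carry it across its 40 mm width at the middle.
- handle (a point): Centre of the orange grip bar of the pull stirrup: 12 mm thick along the gauge's x, 64 mm wide along y, 30 mm high (3 to 33 mm above the gauge's underside). Slide home: x = -136, z = 18 mm in the gauge's frame; drawn out it moves along -x. Axes as the gauge's. Behind it the steel stirrup (8 to 22 mm above the underside) leaves an open window for one finger, 37 mm along x and 44 mm along y.
- slide (a joint): How far the slide is drawn out of the gauge: 0 (home) to 0.060 m. A spring draws it home: 3 N at home plus 0.15 N per mm, about 10 N at 48 mm. On the way out it pushes the yellow drag pointer ahead of it, which so reads the farthest draw, within about 1 mm.
- pointer (a point): Middle of the yellow drag pointer on the scale (black block with a thin yellow bar, 3 x 24 mm), 31 mm above the gauge's underside, axes as the gauge's. It starts up to 12 mm along -x from its zero at x = +36 mm, is pushed along -x by the slide and stays where it was pushed (light friction, 0.8 N).
- mark (a point): Point on the scale's centre line level with the red marker (red tab 4 x 8 mm, 5 mm high, on the +y rail of the scale), 31 mm above the gauge's underside, axes as the gauge's. It stands 30 to 48 mm along -x from the pointer's zero, differently each time, and is clamped fast.
- holder: Wooden holder fixed to the bench: base plate 166 x 68 x 8 mm, origin at the centre of its underside. Steel posts, 28 mm above the plate, at x = -69 to -79 mm with a 16 mm gap for the rod; lower posts, 16 mm, at x = +69 to +79 mm with a 20 mm gap for the eye. Cheeks 14 mm high at the corners (|x| 45 to 67 mm), inner faces at y = +-24 mm; the middle is open for fingers.
- holder_seat (a point): Centre of the holder's plate top, where the gauge's origin belongs, axes alike: the rod end (-x) faces the tall posts, towards the robot. The seated gauge has 4 mm play each way along x and y; when its handle is pulled the body may first slide up to the tall posts, which take the pull.
- red_pliers: Red-handled pliers lying on the bench, 154 x 46 x 11 mm, a bystander. Origin: centre of the underside.
- pale_stone: Grey broken stone, 47 x 73 x 43 mm, a bystander. Origin: centre of the underside.

How it is judged:
By the outcome, as a careful person would: the job done as asked, in the order asked, and still so for the second after the job is handed in, with the robot touching nothing.
It also fails if it takes over 58 s, if anything falls off the work surface, if the arm or the gripper's body presses on something with over 40 N, if the wrist force passes 120 N, or if a joint passes its speed limit or range.

## Working session

There is one attempt and no reset: what is moved stays moved. The work goes in short steps, Python scripts to look and compute and a shell command to move; the robot and the scene stay as the last step left them, time stands still between calls to the robot, and variables do not carry over. Pictures are saved under pics/ and viewed, at most 10 in all, crops included, and the job is handed in when it is done.

```bash
mkdir -p pics
cat > h.py <<'E'
import numpy as np, cv2
from rig import r, eyes
from scipy.spatial.transform import Rotation as Ro
def get(name):
    s=r.sense(); f=eyes.grab_frame(name)
    K=np.array([[f["fx"],0,f["cx"]],[0,f["fy"],f["cy"]],[0,0,1.]])
    if name=="wrist":
        T=np.eye(4);T[:3,:3]=Ro.from_euler('xyz',s["tcp_rot"]).as_matrix();T[:3,3]=s["eef_pos"]
        M=np.linalg.inv(T@np.array(f["hand_eye"])); R,t=M[:3,:3],M[:3,3]
    else: R,t=np.array(f["R"]),np.array(f["t"]).ravel()
    return f["img"],K,R,t
def ray(px,z,K,R,t):
    d=R.T@np.linalg.inv(K)@np.array([px[0],px[1],1.]); c=-R.T@t
    return c+d*(z-c[2])/d[2]
def proj(X,K,R,t):
    p=K@(R@np.asarray(X,float)+t); return p[:2]/p[2]
E
python3 - <<'E'
from h import *
print(r.sense())
for n in("scene","wrist","side"):
    i,K,R,t=get(n); cv2.imwrite(f"pics/{n}0.png",i); np.savez(f"pics/{n}0.npz",K=K,R=R,t=t); print(n,K[0,0],-R.T@t)
E
```

```text
{'clock': 0.0, 'qpos': array([-2.38974891e-03,  3.53628944e-01,  1.63413402e+00, -1.18212514e-06,
        1.15519431e+00, -2.38448503e-03]), 'qvel': array([2.51667549e-04, 4.12063204e-04, 1.14387051e-03, 9.96467431e-05,
       1.14316665e-03, 1.65671341e-04]), 'joint_efforts': array([-2.03471049e-03, -6.05236173e+01, -3.42063046e+01, -2.62302356e-04,
        9.48130677e-03,  3.61521288e-06]), 'eef_pos': array([6.24550244e+02, 7.13093319e-03, 2.47573704e+02]), 'tcp_rot': array([-3.14022803e+00, -2.17307771e-06,  1.57079154e+00]), 'contact_force': array([-0.13266763, -0.01815253, -0.25079857]), 'wrist_torque': array([-0.01580208,  0.04151064,  0.03623334]), 'grasp_force': 0.0, 'opening': 1.0019137123260555}
scene 516.9127329788862 [ -96.25214747 -814.81867318  967.53735074]
wrist 411.692312773904 [623.95276549  84.23116769 372.42260004]
side 519.0972348315404 [-231.53356887 -958.73629238  554.51530884]
```

View pics/scene0.png

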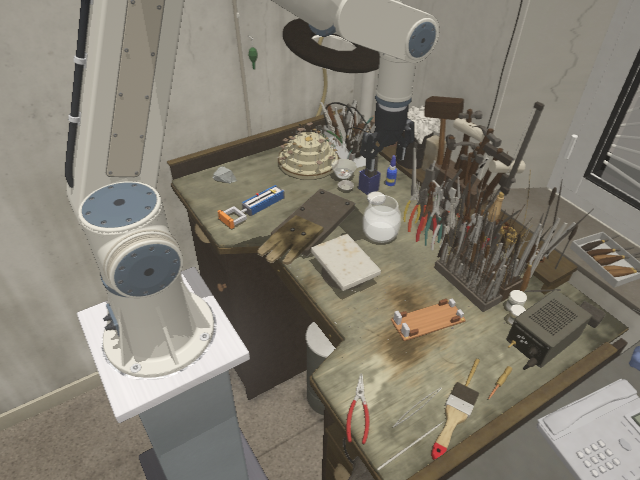

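View pics/wrist0.png

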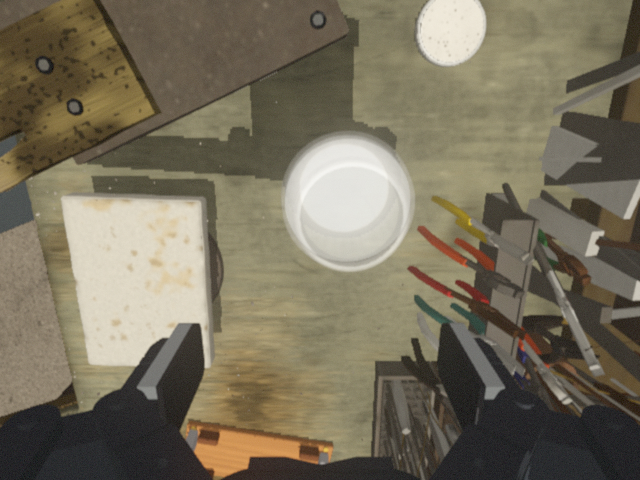

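The scene view shows the gauge at about (252,207), with its handle at (232,217) and eye towards (285,190). The holder is at about (428,320), tall posts at (405,328). The wrist view shows the holder's edge at the bottom, around (260,440).

Run:
```python
from h import *
i=cv2.imread("pics/scene0.png");z=np.load("pics/scene0.npz");C=(z["K"],z["R"],z["t"])
for n,p,h in (("handle",(232,217),18),("body",(265,200),30),("eye",(285,190),15),("holder",(428,320),8),("tall",(403,323),36),("low",(459,310),24),("stone?",(223,175),20),("pliers",(360,410),5),("book",(345,262),20),("jar",(382,218),50)):
    print(n,ray(p,h,*C).round())
a=cv2.resize(i[160:250,190:310],None,fx=5,fy=5,interpolation=2)[:450,:600]
b=cv2.resize(i[285:350,380:480],None,fx=6,fy=6,interpolation=2)[:,:600]
b=b[:150+240]
cv2.imwrite("pics/a.png",np.vstack([a,cv2.resize(i[290:345,380:480],(600,150*0+330))])[:600] if 0 else np.vstack([cv2.resize(i[165:245,200:300],(450,360)) ,cv2.resize(i[292:345,385:485],(450,238))]))
```

```text
handle [310. 264.  18.]
body [420. 270.  30.]
eye [503. 300.  15.]
holder [ 546. -308.    8.]
tall [ 473. -300.   36.]
low [ 618. -333.   24.]
stone? [372. 461.  20.]
pliers [ 275. -411.    5.]
book [481. -55.  20.]
jar [647.  10.  50.]
```

View pics/a.png

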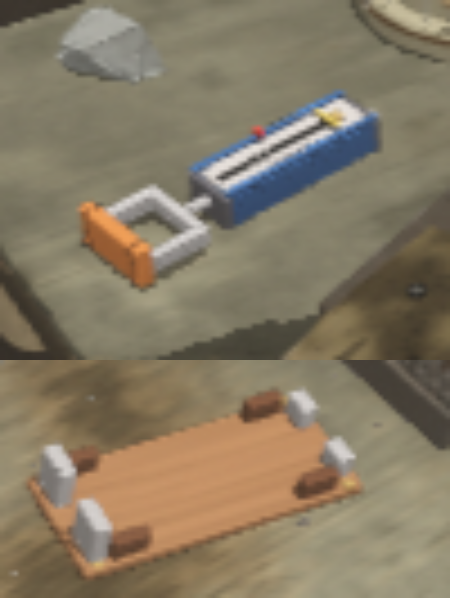

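The crop confirms the gauge lies face up, with its handle towards the robot. The pointer is near the +x end and the red tab is on the +y rail. Next I'll look at the holder from above.

```bash
python3 -m inch '[[-0.045,-0.01,0,0,0,0,-1],[-0.045,-0.01,0,0,0,0,-1],[-0.045,-0.01,0,0,0,0,-1],[-0.045,-0.01,0,0,0,0,-1],[-0.045,-0.01,0,0,0,0,-1],[-0.045,-0.01,0,0,0,0,-1],[-0.045,-0.01,0,0,0,0,-1],[-0.045,-0.01,0,0,0,0,-1]]'
python3 -m inch '[[0,0,0,0,0,0,-1],[0,0,0,0,0,0,-1]]'
python3 - <<'E'
from h import *
i,K,R,t=get("wrist"); cv2.imwrite("pics/w1.png",i); np.savez("pics/w1.npz",K=K,R=R,t=t)
E
```

```text
clock: 0.95
eef_pos: [544.2, -361.7, 248.1]
tcp_rot: [-3.141, -0.0, 1.571]
contact_force: [0.4, 0.1, 0.3]
opening: 0.994
grasp_force: 0.0
clock: 1.15
eef_pos: [544.4, -360.7, 247.8]
tcp_rot: [-3.141, -0.001, 1.568]
contact_force: [0.5, 0.3, 0.2]
opening: 1.002
grasp_force: 0.0
```

View pics/w1.png

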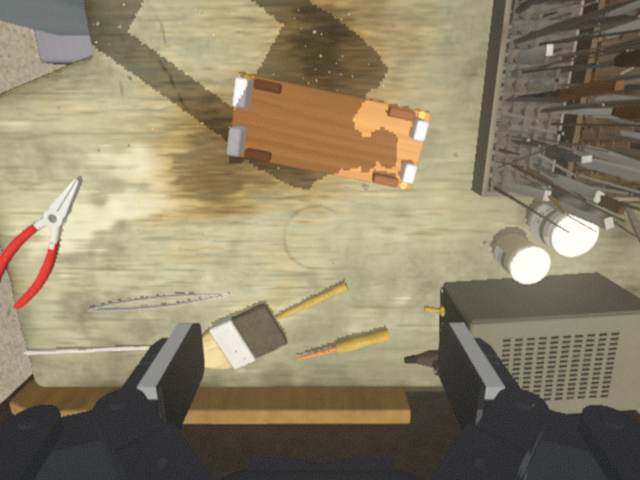

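The holder is seen from above: tall posts at (241,92) and (236,141), low posts at (421,129) and (409,173), and a plate edge running from (239,73) to (430,112). The pliers are clear at lower left. Next, the gauge.

```bash
python3 -m inch '[[0.048,-0.01,0,0,0,0,-1],[0.048,-0.01,0,0,0,0,-1],[0.048,-0.01,0,0,0,0,-1],[0.048,-0.01,0,0,0,0,-1],[0.048,-0.01,0,0,0,0,-1],[0.048,-0.01,0,0,0,0,-1],[0.048,-0.01,0,0,0,0,-1],[0.048,-0.01,0,0,0,0,-1]]'|sed -n 1,2p
python3 -m inch '[[0.045,-0.01,0,0,0,0,-1],[0.045,-0.01,0,0,0,0,-1],[0.045,-0.01,0.01,0,0,0,-1],[0.045,-0.01,0.01,0,0,0,-1],[0.01,-0.01,0.01,0,0,0,-1],[0,0,0.01,0,0,0,-1],[0,0,0,0,0,0,-1],[0,0,0,0,0,0,-1]]'
python3 - <<'E'
from h import *
i,K,R,t=get("wrist"); cv2.imwrite("pics/w2.png",i); np.savez("pics/w2.npz",K=K,R=R,t=t)
from scipy.optimize import least_squares as LS
z=np.load("pics/w1.npz");C=(z["K"],z["R"],z["t"])
im=cv2.imread("pics/w1.png")
# holder: rough pts
obj=[(-83,34,8),(83,34,8),(83,-34,8),(-74,13+0,36),(-74,-13,36)]
def pose(p,o):
    c,s=np.cos(p[2]),np.sin(p[2]); o=np.array(o,float); return np.c_[p[0]+c*o[:,0]-s*o[:,1],p[1]+s*o[:,0]+c*o[:,1],o[:,2]]
# plate rays
for q in((239,73),(430,112),(410,188),(229,157)): print(ray(q,8,*C).round(1))
px=np.array([(239,73),(430,112),(410,188),(229,157)],float);o=[(-83,34,8),(83,34,8),(83,-34,8),(-83,-34,8)]
s=LS(lambda p:(np.array([proj(X,*C) for X in pose(p,o)])-px).ravel(),[546,-308,-.18]);print(s.x,s.fun.round(1))
np.save("pics/hold.npy",s.x)
v=im.copy();v=cv2.resize(v[50:210,200:450],None,fx=3,fy=3,interpolation=2)
def box(x0,x1,y0,y1,h):
    q=np.array([proj(X,*C) for X in pose(s.x,[(x0,y0,h),(x1,y0,h),(x1,y1,h),(x0,y1,h)])]); cv2.polylines(v,[((q-[200,50]+.5)*3).astype(int)],True,(255,255,0),1)
box(-83,83,-34,34,8)
for sg in(1,-1):
    for a,b,g,h in((-79,-69,8,36),(69,79,10,24)): box(a,b,sg*g,sg*(g+10),h)
cv2.imwrite("pics/hol.png",v)
E
```

```text
clock: 2.0
eef_pos: [463.6, 27.1, 248.5]
clock: 2.8
eef_pos: [415.0, 213.3, 208.3]
tcp_rot: [-3.141, 0.0, 1.57]
contact_force: [-0.5, -0.1, 0.1]
opening: 0.999
grasp_force: 0.0
[ 476.9 -254.1    8. ]
[ 636.2 -285.1    8. ]
[ 623.7 -350.     8. ]
[ 463.6 -322.1    8. ]
[ 5.50155371e+02 -3.03012984e+02 -1.84243276e-01] [-2.5  0.3  2.2 -0.4  2.   1.8 -1.5 -1.1]
```

View pics/w2.png

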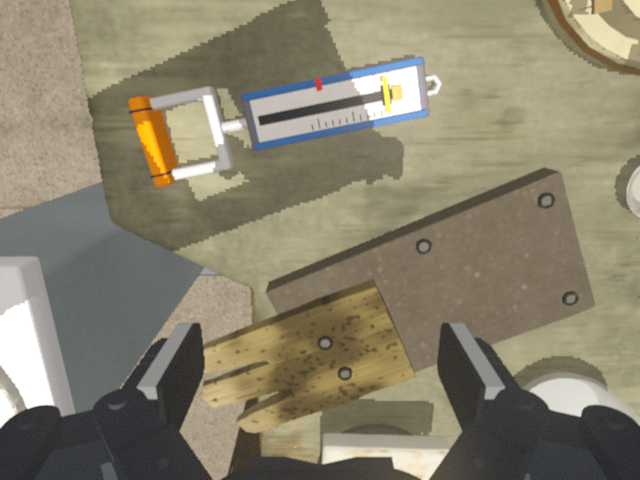

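View pics/hol.png

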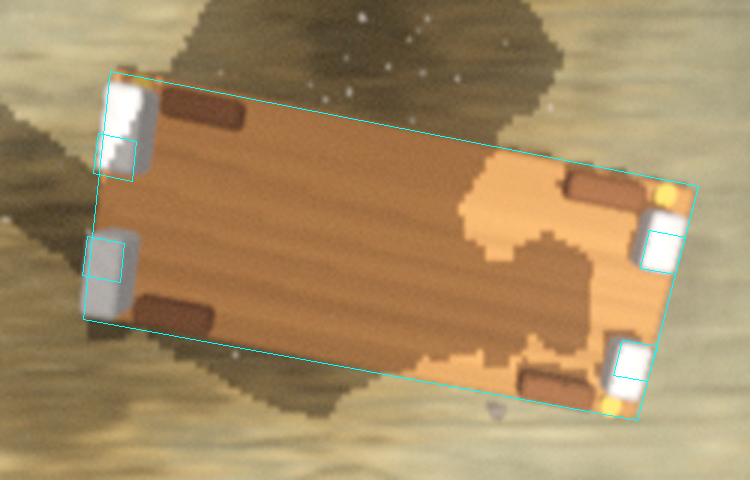

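The gauge, seen from above, has top-face corners at about (244,96), (421,58), (428,113) and (254,150). The handle is at (152,141), the pointer at (387,94), the red tab at (319,84) and the eye at (434,85). The holder overlay fits its plate corners and post gaps to within about 2 mm.

Run:
```python
from h import *
from scipy.optimize import least_squares as LS
z=np.load("pics/w2.npz");C=(z["K"],z["R"],z["t"])
px=np.array([(244,96),(421,58),(428,113),(254,150),(141,97),(163,184),(440,85)],float)
o=np.array([(-65,20,30),(65,20,30),(65,-20,30),(-65,-20,30),(-136,32,33),(-136,-32,33),(79,0,15)],float)
def pose(p,o): return np.c_[p[0]+np.cos(p[2])*o[:,0]-np.sin(p[2])*o[:,1],p[1]+np.sin(p[2])*o[:,0]+np.cos(p[2])*o[:,1],o[:,2]]
s=LS(lambda p:(np.array([proj(X,*C) for X in pose(p,o)])-px).ravel(),[430,287,.2]);print(s.x,np.degrees(s.x[2]),s.fun.round(1))
p=s.x
for q in((387,94),(319,84)):
    X=ray(q,31,*C);d=X[:2]-p[:2];print(X,d@[np.cos(p[2]),np.sin(p[2])],d@[-np.sin(p[2]),np.cos(p[2])])
for q in ((244,96),(421,58),(428,113),(254,150)): print(ray(q,30,*C))
print(r.sense()["eef_pos"],r.sense()["qpos"])
```

```text
[4.25507342e+02 2.94477965e+02 1.87638949e-01] 10.750919878419955 [-4.8 -1.7  5.4 -2.2  4.4  3.8 -1.   2.  -7.2 -0.4 -0.4  3.1  3.7 -1.2]
[460.17097313 302.07523215  31.        ] 35.47238742845053 0.9977683356939584
[413.23940547 308.56689173  31.        ] -9.4244563939114 16.130088104742516
[361.18864724 300.87523027  30.        ]
[482.08096682 324.92358642  30.        ]
[489.77242259 289.50291667  30.        ]
[366.16679421 264.09154764  30.        ]
[415.42552167 213.2081246  208.56279794] [ 4.71109017e-01  1.53072506e-01  2.00132986e+00 -2.53038759e-04
  9.86970718e-01  4.72279118e-01]
```

```bash
python3 -m inch '[[0.027,0.003,0.02,0,0,0,-1],[0.027,0.003,0.02,0,0,0,-1],[0.027,0.003,0.02,0,0,0,-1],[0,0,0,0,0,8,-1],[0,0,0,0,0,8,-1],[0,0,0,0,0,8,-1],[0,0,0,0,0,8,-1],[0,0,0,0,0,8,-1]]'|sed -n 1,3p
python3 -m inch '[[0,0,0,0,0,8,-1],[0,0,0,0,0,8,-1],[0,0,0,0,0,8,-1],[0,0,0,0,0,8,-1],[0,0,0,0,0,7,-1],[0,0,0,0,0,0,-1],[0,0,0,0,0,0,-1]]'
python3 - <<'E'
from h import *
i,K,R,t=get("wrist"); cv2.imwrite("pics/w3.png",i); np.savez("pics/w3.npz",K=K,R=R,t=t)
w2=cv2.imread("pics/w2.png");z=np.load("pics/w2.npz")
for im,C in((w2,(z["K"],z["R"],z["t"])),(i,(K,R,t))):
    hs=cv2.cvtColor(im,cv2.COLOR_BGR2HSV);m=cv2.inRange(hs,(100,120,50),(125,255,255))
    n,l,st,ce=cv2.connectedComponentsWithStats(m)
    ii=[k for k in range(1,n) if st[k,4]>150];print([(st[k].tolist()) for k in ii])
    pts=np.argwhere(np.isin(l,ii))[:,::-1].astype(np.float32)
    b=cv2.boxPoints(cv2.minAreaRect(pts));print(b.round(1).tolist())
E
```

```text
clock: 3.65
eef_pos: [425.1, 294.2, 148.9]
tcp_rot: [3.141, -0.001, 0.865]
clock: 4.35
eef_pos: [424.7, 294.5, 148.7]
tcp_rot: [-3.141, -0.001, 0.194]
contact_force: [0.1, 0.2, -0.5]
opening: 1.002
grasp_force: 0.0
[[347, 65, 42, 12, 198], [243, 80, 72, 21, 449], [255, 127, 90, 23, 474]]
[[242.0, 94.0999984741211], [387.3999938964844, 64.0999984741211], [398.8999938964844, 120.0], [253.5, 150.0]]
[[344, 259, 7, 54, 276], [292, 262, 7, 67, 389]]
[[292.0, 259.0], [350.0, 259.0], [350.0, 328.0], [292.0, 328.0]]
```

View pics/w3.png

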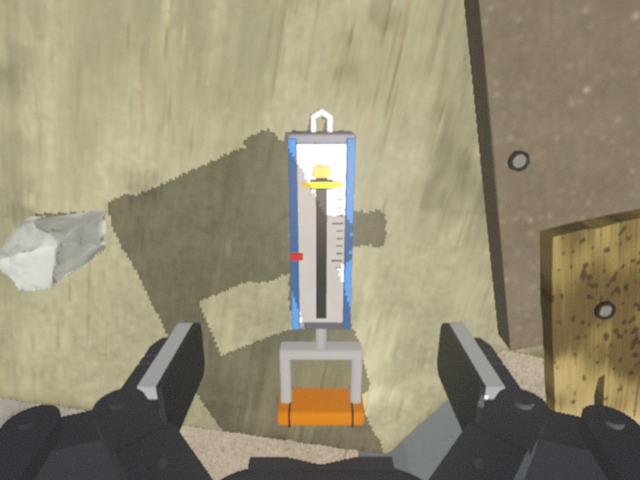

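Gauge and tool axes line up: centre line at column 321, the far cap edge at row 131 and the near edge at about 328. The pointer bar is at row 184, the red tab at row 257 and the eye tip at row 109.

Run:
```python
from h import *
z=np.load("pics/w3.npz");C=(z["K"],z["R"],z["t"])
s=r.sense();M=Ro.from_euler('xyz',s["tcp_rot"]).as_matrix()
for n,q,h in(("far",(321,131.5),30),("near",(321,328.5),30),("eye",(321,109),15),("ptr",(321,184),31),("tab",(296,257),34),("tab",(296,257),31),("handle top near rod",(321,389),33),("hout",(321,404),33),("hL",(278,400),33),("hR",(364,400),33),("L",(289,230),30),("R",(354,230),30)):
    X=ray(q,h,*C);print(n,(M.T@(X-s["eef_pos"])).round(1))
```

```text
far [ 66.6  -0.5 118.6]
near [-61.7  -0.5 118.6]
eye [ 78.6  -0.4 133.6]
ptr [ 36.5  -0.5 117.6]
tab [ -8.7 -16.  114.6]
tab [ -9.8 -16.2 117.6]
handle top near rod [-108.3   -0.5  115.5]
hout [-121.1   -0.5  115.5]
hL [-117.6  -31.   115.5]
hR [-117.7   30.   115.5]
L [  7.6 -20.3 118.6]
R [  7.6  19.9 118.6]
```

```bash
python3 -m inch '[[0.001,0,0.03,0,0,0,-1],[0,0,0.03,0,0,0,-1],[0,0,0.03,0,0,0,-1],[0,0,0.02,0,0,0,-1],[0,0,0.012,0,0,0,-1],[0,0,0.005,0,0,0,-1],[0,0,0,0,0,0,-1],[0,0,0,0,0,0,0]]' 45
python3 -m inch '[[0,0,0,0,0,0,0.4],[0,0,0,0,0,0,1],[0,0,0,0,0,0,1],[0,0,0,0,0,0,1],[0,0,0,0,0,0,1],[0,0,0,0,0,0,1]]' 45
python3 -m inch '[[0,0,-0.01,0,0,0,1],[0,0,-0.02,0,0,0,1],[0,0,-0.03,0,0,0,1],[0,0,-0.03,0,0,0,1],[0,0,-0.03,0,0,0,1],[0,0,0,0,0,0,1]]' 45
```

```text
clock: 5.2
eef_pos: [425.6, 295.6, 22.1]
tcp_rot: [-3.141, -0.001, 0.192]
contact_force: [-0.2, -0.1, -0.2]
opening: 0.852
grasp_force: 0.0
clock: 5.8
eef_pos: [425.4, 295.4, 22.2]
tcp_rot: [-3.141, -0.001, 0.192]
contact_force: [-0.9, -1.8, 7.8]
opening: 0.457
grasp_force: 45.5
clock: 6.4
eef_pos: [426.8, 296.5, 145.3]
tcp_rot: [-3.139, -0.006, 0.192]
contact_force: [0.5, -0.0, -4.3]
opening: 0.457
grasp_force: 47.1
```

```bash
python3 -m inch '[[0,0,-0.015,0,0,7,1],[0,0,-0.015,0,0,7,1],[0,0,0,0,0,7.5,1],[0.01,0.03,0,0,0,0,1],[0.015,0.045,0,0,0,0,1],[0.015,0.045,0,0,0,0,1],[0.015,0.045,0,0,0,0,1],[0.015,0.045,0,0,0,0,1]]'|sed -n 1,3p
python3 -m inch '[[0.015,0.045,0,0,0,0,1],[0.015,0.045,0,0,0,0,1],[0.02,0.045,0,0,0,0,1],[0.02,0.045,0,0,0,0,1],[0.02,0.045,0,0,0,0,1],[0.02,0.045,0,0,0,0,1],[0.02,0.04,0,0,0,0,1],[0.02,0.03,0,0,0,0,1]]'|sed -n 1,3p
python3 -m inch '[[0,0,0,0,0,0,1],[0,0,0,0,0,0,1]]'
python3 - <<'E'
from h import *
s=r.sense();M=Ro.from_euler('xyz',s["tcp_rot"]).as_matrix()
print((M.T@(np.array([551,-303,30.])-s["eef_pos"])).round(1),np.degrees(s["tcp_rot"][2]))
E
```

```text
clock: 7.2
eef_pos: [454.6, 74.1, 170.4]
tcp_rot: [3.141, 0.001, -0.183]
clock: 8.0
eef_pos: [540.2, -288.1, 169.9]
tcp_rot: [-3.141, 0.002, -0.185]
clock: 8.2
eef_pos: [540.1, -285.8, 169.7]
tcp_rot: [-3.141, 0.002, -0.185]
contact_force: [-0.0, 0.4, -4.6]
opening: 0.456
grasp_force: 47.6
[ 14.2  15.  139.7] -10.590928991616478
```

```bash
python3 -m inch '[[0.007,0.0075,0.02,0,0,0,1],[0.007,0.0075,0.03,0,0,0,1],[0,0,0.03,0,0,0,1],[0,0,0.02,0,0,0,1],[0,0,0,0,0,0,1],[0,0,0,0,0,0,1]]'
python3 - <<'E'
from h import *
s=r.sense();M=Ro.from_euler('xyz',s["tcp_rot"]).as_matrix()
g=s["eef_pos"]-M@np.array([0,0,-22.]) ; print("gauge origin",g)
hp=(551,-303,-.184)
def P(p,z0,o): c,q=np.cos(p[2]),np.sin(p[2]); return [(p[0]+c*a-q*b,p[1]+q*a+c*b,z0+h) for a,b,h in o]
out=[]
for n,sl in(("wrist",None),("side",1),("scene",1)):
    i,K,R,t=get(n);C=(K,R,t);v=i.copy();cv2.imwrite(f"pics/{n}4.png",i);np.savez(f"pics/{n}4.npz",K=K,R=R,t=t)
    def sc(p,z0,boxes,col,im,k,of):
        for a,b,c,d,h in boxes:
            q=np.array([proj(X,*C) for X in P(p,z0,[(a,c,h),(b,c,h),(b,d,h),(a,d,h)])]);cv2.polylines(im,[np.round((q-of+.5)*k).astype(int)],True,col,1)
    HB=[(-83,83,-34,34,8),(-79,-69,8,20,36),(-79,-69,-20,-8,36),(69,79,10,20,24),(69,79,-20,-10,24)]
    GB=[(-65,65,-20,20,30),(-65,65,-20,20,0),(-142,-130,-32,32,33)]
    if n=="wrist": k=0.8;of=np.array([120,0]);w=cv2.resize(v[:,120:520],None,fx=k*1.25,fy=k*1.25);k=1.0
    else:
        c=proj((520,-300,30),*C);of=(c-[65,50]).astype(int);k=3;w=cv2.resize(v[of[1]:of[1]+100,of[0]:of[0]+130],None,fx=3,fy=3,interpolation=2)
    sc(hp,0,HB,(255,255,0),w,k,of);sc((g[0],g[1],s["tcp_rot"][2]),g[2],GB,(255,0,255),w,k,of);out.append(w)
rt=np.vstack(out[1:]);H=600
a=np.zeros((600,400,3),np.uint8);a[:480]=out[0]
cv2.imwrite("pics/c4.png",np.hstack([a,rt[:600]]));print(a.shape,rt.shape)
E
```

```text
clock: 8.8
eef_pos: [551.6, -301.8, 71.2]
tcp_rot: [-3.141, 0.001, -0.182]
contact_force: [-0.1, -0.3, -3.1]
opening: 0.458
grasp_force: 47.5
gauge origin [ 551.61038523 -301.82126833   49.16641728]
(600, 400, 3) (600, 390, 3)
```

View pics/c4.png

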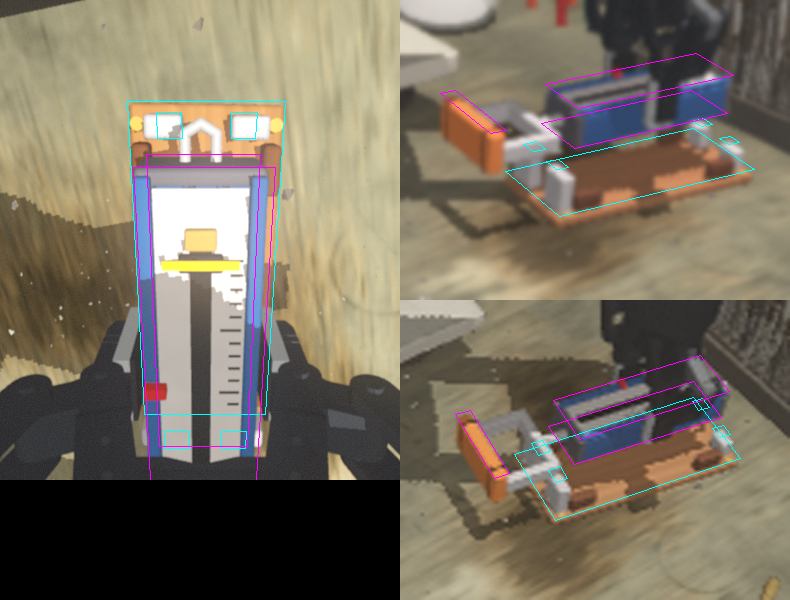

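The wrist view shows the gauge centred at column 320, while the post gap is about 6 px to the right. In the side and scene views the gauge overlay fits, but the real plate lies 2 px below its overlay. So the holder sits a few mm further towards -y than I estimated; I'll put a number on that.

Run:
```python
from h import *
s=r.sense();M=Ro.from_euler('xyz',s["tcp_rot"]).as_matrix()
z=np.load("pics/wrist4.npz");C=(z["K"],z["R"],z["t"]);print(C[0])
c=-C[1].T@C[2];print("cam in tool",M.T@(c-s["eef_pos"]),"axis",M.T@C[1][2])
T=lambda X:(M.T@(X-s["eef_pos"])).round(1)
gz=71.2-22
for q,h in(((253,175),gz+30),((388,170),gz+30),((321,119),gz+15),((302,127),24),((351,127),24),((249,101),8),((405,100),8)):print(q,T(ray(q,h,*C)))
for n,of,pts in(("side",None,[((548-400,222),8),((750-400,180),8)]),("scene",None,[((555-400,525-300),8),((738-400,465-300),8)])):
    z=np.load(f"pics/{n}4.npz");C=(z["K"],z["R"],z["t"]);of=(proj((520,-300,30),*C)-[65,50]).astype(int)
    for (p,h),m in zip(pts,[(-83,-34),(83,-34)]):
        X=ray(np.array(p)/3+of-.5+.33,h,*C); a=-.184
        e=np.array([551+np.cos(a)*m[0]-np.sin(a)*m[1],-303+np.sin(a)*m[0]+np.cos(a)*m[1]]);print(n,X,X[:2]-e)
```

```text
[[411.69231277   0.         320.44741248]
 [  0.         411.69231277 242.21628114]
 [  0.           0.           1.        ]]
cam in tool [  81.09114139   -1.81636653 -122.89190913] axis [-3.25624158e-01  3.06171633e-04  9.45499241e-01]
(253, 175) [ 61.1 -20.9  -6.3]
(388, 170) [62.5 17.3 -6.2]
(321, 119) [75.7 -1.6  8.8]
(302, 127) [71.  -9.2 49. ]
(351, 127) [71.  10.5 49. ]
(249, 101) [ 80.9 -32.6  65. ]
(405, 100) [81.3 34.7 65. ]
side [ 450.80819927 -324.06011117    8.        ] [-12.37210597  -2.82001213]
side [ 610.25246297 -362.04293375    8.        ] [-16.12571341 -10.43089281]
scene [ 460.11003641 -326.05575556    8.        ] [-3.07026884 -4.81565652]
scene [ 620.1909407  -356.94311069    8.        ] [-6.18723569 -5.33106974]
```

```bash
python3 -m inch '[[0.001,0.0024,0,0,0,0,1],[0,0,0.01,0,0,0,1],[0,0,0.01,0,0,0,1],[0,0,0.008,0,0,0,1],[0,0,0.005,0,0,0,1],[0,0,0.003,0,0,0,1],[0,0,0.002,0,0,0,1],[0,0,0,0,0,0,1]]'
python3 -m inch '[[0,0,0.001,0,0,0,1],[0,0,0.001,0,0,0,1],[0,0,0,0,0,0,1]]'
```

```text
clock: 9.75
eef_pos: [552.6, -305.5, 33.1]
tcp_rot: [-3.141, 0.0, -0.183]
contact_force: [0.3, 0.6, -4.7]
opening: 0.456
grasp_force: 47.6
clock: 10.05
eef_pos: [552.7, -305.5, 31.4]
tcp_rot: [3.142, -0.0, -0.183]
contact_force: [0.6, -0.3, -4.7]
opening: 0.456
grasp_force: 47.6
```

```bash
python3 -m inch '[[-0.0005,-0.001,0.0005,0,0,0,1],[0,0,0.001,0,0,0,1],[0,0,0,0,0,0,1]]'
python3 -m inch '[[0,0,0.0005,0,0,0,1],[0,0,0,0,0,0,1]]'
```

```text
clock: 10.35
eef_pos: [552.4, -304.4, 30.3]
tcp_rot: [-3.142, -0.0, -0.183]
contact_force: [-1.9, 1.5, 1.5]
opening: 0.459
grasp_force: 48.3
clock: 10.55
eef_pos: [552.4, -304.4, 30.3]
tcp_rot: [-3.141, -0.0, -0.183]
contact_force: [-3.9, 2.9, 9.1]
opening: 0.457
grasp_force: 49.2
```

```bash
python3 -m inch '[[0,0,0,0,0,0,0.2],[0,0,0,0,0,0,-0.4],[0,0,0,0,0,0,-1],[0,0,0,0,0,0,-1],[0,0,-0.01,0,0,0,-1],[0,0,-0.03,0,0,0,-1],[0,0,-0.04,0,0,0,-1],[0,0,-0.04,0,0,0,-1]]'
python3 -m inch '[[-0.04,0,0,0,0,-8,-1],[0,0,0,0,0,-8,-1],[0,0,0,0,0,-8,-1],[0,0,0,0,0,-8,-1],[0,0,0,0,0,-8,-1],[0,0,0,0,0,-8,-1],[0,0,0,0,0,-8,-1],[0,0,0,0,0,-8,-1]]'|sed -n 1,3p
python3 -m inch '[[0,-0.04,0,0,0,-8,-1],[0,-0.03,0,0,0,-8,-1],[0,0,0,0,0,-8,-1],[0,0,0,0,0,-2,-1],[-0.02,-0.01,0,0,0,0,-1],[-0.03,-0.01,0,0,0,0,-1],[0,0,0,0,0,0,-1],[0,0,0,0,0,0,-1]]'
python3 - <<'E'
from h import *
i,K,R,t=get("wrist"); cv2.imwrite("pics/w5.png",i); np.savez("pics/w5.npz",K=K,R=R,t=t)
o=[]
for n in("side","scene"):
    j,K,R,t=get(n);c=(proj((500,-295,30),K,R,t)-[75,50]).astype(int);o.append(cv2.resize(j[c[1]:c[1]+100,c[0]:c[0]+150],None,fx=2,fy=2))
cv2.imwrite("pics/c5.png",np.vstack([i[:400],np.hstack([*o,np.zeros((200,40,3),np.uint8)])]))
E
```

```text
clock: 11.35
eef_pos: [552.1, -304.3, 150.9]
tcp_rot: [-3.141, 0.001, -0.183]
contact_force: [0.3, -0.4, 0.4]
opening: 0.999
grasp_force: 0.0
clock: 12.15
eef_pos: [513.1, -297.3, 150.0]
tcp_rot: [3.141, -0.0, 0.94]
clock: 12.95
eef_pos: [425.7, -304.9, 149.8]
tcp_rot: [3.141, 0.0, 1.386]
contact_force: [-0.3, 0.4, -0.2]
opening: 1.004
grasp_force: 0.0
```

View pics/c5.png

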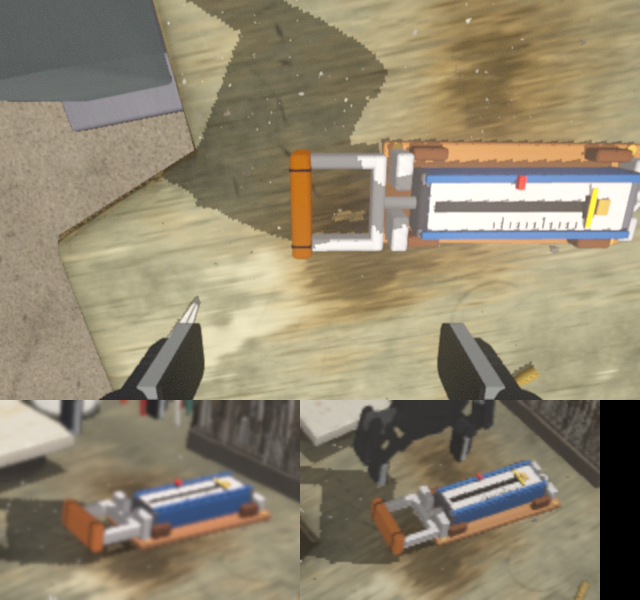

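The gauge is seated flat and face up, with its rod between the tall posts (posts at about (402,170) and (400,235), rod at row 202). The handle is at (301,204), the pointer at (592,208) and the red tab at (521,183). Next I'll centre the camera over the scale for a precise numeric measurement.

```bash
python3 -m inch '[[0,0.04,0.01,0,0,0,-1],[0,0.04,0.01,0,0,0,-1],[0,0.04,0.02,0,0,0,-1],[0,0.02,0,0,0,0,-1],[0,0,0,0,0,0,-1],[0,0,0,0,0,0,-1],[0,0,0,0,0,0,-1]]'
cat > m.py <<'E'
from h import *
i,K,R,t=get("wrist");s=r.sense();M=Ro.from_euler('xyz',s["tcp_rot"]).as_matrix()
import sys;cv2.imwrite(sys.argv[1],i);hs=cv2.cvtColor(i,cv2.COLOR_BGR2HSV);print(s["eef_pos"],s["tcp_rot"])
def blob(n,lo,hi,z,k=1,mn=60):
    m=cv2.inRange(hs,lo,hi);m[330:]=0;N,l,st,ce=cv2.connectedComponentsWithStats(m)
    for j in sorted(range(1,N),key=lambda j:-st[j,4])[:k]:
        if st[j,4]<mn: continue
        p=np.argwhere(l==j)[:,::-1].astype(np.float32);b=cv2.minAreaRect(p)
        X=ray(b[0],z,K,R,t);print(n,st[j].tolist(),np.round(b[0],1),np.round(b[1],1),round(b[2],1),X.round(1),"tool",(M.T@(X-s["eef_pos"])).round(1))
blob("red",(0,150,90),(6,255,255),39,2);blob("red2",(174,150,90),(180,255,255),39,1)
blob("yel",(25,150,120),(33,255,255),39,2);blob("blue",(100,120,50),(125,255,255),38,3);blob("orange",(8,180,120),(20,255,255),41,3,200)
E
python3 m.py pics/w6.png
```

```text
clock: 13.8
eef_pos: [562.4, -329.4, 109.4]
tcp_rot: [-3.141, -0.0, 1.388]
contact_force: [0.5, 0.4, 0.5]
opening: 0.998
grasp_force: 0.0
[ 562.39073406 -329.68002905  109.62518138] [-3.14115408e+00 -1.00919376e-04  1.38746256e+00]
red [268, 193, 8, 16, 111] [271.5 200.5] [15.  7.] 90.0 [ 545.1 -287.    39. ] tool [ 38.8 -24.8  70.6]
yel [361, 207, 6, 45, 207] [363.5 229. ] [44.  5.] 90.0 [ 586.8 -309.4   39. ] tool [24.4 20.3 70.6]
blue [162, 182, 205, 19, 2943] [264.  190.1] [ 17.8 204. ] 89.4 [ 542.5 -281.5   38. ] tool [ 43.7 -28.3  71.6]
blue [171, 256, 157, 9, 1187] [249. 260.] [  8. 156.] 90.0 [ 526.8 -315.4   38. ] tool [  7.5 -37.6  71.6]
blue [373, 190, 46, 9, 361] [395.5 194. ] [ 8. 45.] 90.0 [ 604.7 -295.    38. ] tool [41.8 35.3 71.6]
orange [0, 183, 69, 91, 3167] [ 35.2 226.1] [91.5 54.7] 77.7 [ 428.8 -278.    41. ] tool [  26.5 -140.8   68.7]
orange [0, 159, 49, 26, 677] [ 23.7 171.2] [20.6 51.4] 77.5 [ 434.3 -251.7   41. ] tool [  53.3 -140.1   68.7]
```

```bash
python3 -m inch '[[0.0235,-0.03,0,0,0,0,0.15],[0,-0.04,0,0,0,0,0.15],[0,-0.04,0,0,0,0,0.15],[0,-0.03,0,0,0,0,0.15],[0,-0.01,0,0,0,0,0.15],[0,0,0,0,0,0,0.15],[0,0,0,0,0,0,0.15]]'
python3 m.py pics/w7.png | grep -v blue
```

```text
clock: 14.55
eef_pos: [421.4, -280.4, 110.0]
tcp_rot: [3.139, 0.001, 1.387]
contact_force: [1.0, -0.3, 0.3]
opening: 0.426
grasp_force: 0.0
[ 421.70847467 -280.44200596  109.81457854] [3.13955595e+00 7.64388700e-04 1.38742195e+00]
red [565, 237, 8, 14, 76] [568.4 243.6] [ 5.8 13.6] 14.0 [ 546.5 -287.4   39. ] tool [ 16.  123.8  71.1]
orange [303, 232, 23, 80, 1588] [314.  271.5] [79. 22.] 90.0 [ 417.7 -277.9   41. ] tool [ 1.9 -4.5 68.8]
orange [303, 201, 23, 28, 583] [314.  214.5] [27. 22.] 90.0 [ 423.4 -248.4   41. ] tool [31.9 -4.3 68.8]
```

```bash
python3 -m inch '[[0.001,-0.0025,0.02,0,0,0,0.15],[0,0,0.02,0,0,0,0.15],[0,0,0.015,0,0,0,0.15],[0,0,0.012,0,0,0,0.15],[0,0,0.008,0,0,0,0.15],[0,0,0.008,0,0,0,0.15],[0,0,0,0,0,0,0.15]]' 
python3 -m inch '[[0,0,0,0,0,0,0.4],[0,0,0,0,0,0,0.6],[0,0,0,0,0,0,0.8],[0,0,0,0,0,0,1],[0,0,0,0,0,0,1],[0,0,0,0,0,0,1]]' 50
python3 - <<'E'
from h import *
s=r.sense();print(s["eef_pos"],s["eef_pos"]@[.983,-.182,0],s["contact_force"])
E
```

```text
clock: 15.3
eef_pos: [417.8, -278.1, 25.5]
tcp_rot: [-3.141, -0.0, 1.388]
contact_force: [-0.4, -0.4, 0.3]
opening: 0.423
grasp_force: 0.0
clock: 15.9
eef_pos: [418.5, -278.5, 26.7]
tcp_rot: [3.14, 0.001, 1.388]
contact_force: [2.3, 0.6, 4.1]
opening: 0.13
grasp_force: 51.6
[ 418.51776037 -278.54796669   26.70465317] 462.0986883846504 [2.29284534 0.6369709  4.05544083]
```

```bash
cat > f.py <<'E'
from rig import r
import numpy as np
s=r.sense();print("u %.1f w %.1f z %.1f F_u %.1f F %s g %.1f t %.2f"%(s["eef_pos"]@[.983,-.182,0],s["eef_pos"]@[.182,.983,0],s["eef_pos"][2],s["contact_force"]@[.983,-.182,0],s["contact_force"].round(1),s["grasp_force"],s["clock"]))
E
p(){ python3 f.py; }
for k in 1; do python3 -m inch '[[0,-0.001,0,0,0,0,1],[0,-0.001,0,0,0,0,1],[0,0,0,0,0,0,1]]'>/dev/null;p; python3 -m inch '[[0,-0.001,0,0,0,0,1],[0,-0.001,0,0,0,0,1],[0,0,0,0,0,0,1]]'>/dev/null;p
python3 -m inch '[[0,-0.001,0,0,0,0,1],[0,-0.001,0,0,0,0,1],[0,0,0,0,0,0,1]]'>/dev/null;p
python3 -m inch '[[0,-0.001,0,0,0,0,1],[0,-0.001,0,0,0,0,1],[0,0,0,0,0,0,1]]'>/dev/null;p
python3 -m inch '[[0,-0.001,0,0,0,0,1],[0,-0.001,0,0,0,0,1],[0,0,0,0,0,0,1]]'>/dev/null;p
done
```

```text
u 460.0 w -197.7 z 26.6 F_u 4.0 F [ 4.  -0.1  4.7] g 51.8 t 16.20
u 457.7 w -197.6 z 26.5 F_u 4.9 F [ 4.9 -0.6  6.1] g 51.9 t 16.50
u 455.7 w -197.6 z 26.5 F_u 4.3 F [ 4.3 -0.2  5.4] g 51.9 t 16.80
u 453.7 w -197.6 z 26.4 F_u 5.1 F [ 4.9 -1.4  5.4] g 51.9 t 17.10
u 451.7 w -197.6 z 26.4 F_u 4.8 F [ 4.6 -1.5  6.3] g 51.8 t 17.40
```

```bash
cat > v.py <<'E'
from h import *
import sys
U=np.array([.983,-.182,0]);W=np.array([.182,.983,0])
def cen(im,lo,hi,c,rad=60):
    hs=cv2.cvtColor(im,cv2.COLOR_BGR2HSV);m=cv2.inRange(hs,lo,hi)
    k=np.zeros_like(m);cv2.circle(k,tuple(int(q) for q in c),rad,255,-1);m&=k
    n,l,st,ce=cv2.connectedComponentsWithStats(m)
    if n<2:return None,0
    j=1+np.argmax(st[1:,4]);y,x=np.where(l==j)
    wt=hs[y,x,1].astype(float);return np.array([(x*wt).sum(),(y*wt).sum()])/wt.sum(),st[j,4]
def run(im,C,X0,zf,tag):
    c=proj(X0,*C)
    rp,ra=cen(im,(0,140,90),(6,255,255),c,45);yp,ya=cen(im,(23,110,110),(34,255,255),c,45)
    if rp is None or yp is None: print(tag,rp,yp);return
    a,b=ray(rp,zf,*C),ray(yp,zf,*C);print(tag,"red",rp.round(1),ra,"yel",yp.round(1),ya,"sep_u %.1f sep_w %.1f red_u %.1f yel_u %.1f"%((b-a)@U,(b-a)@W,a@U,b@U))
if len(sys.argv)>1:
  for n in("side","scene"):
    z=np.load(f"pics/{n}4.npz");run(cv2.imread(f"pics/{n}4.png"),(z["K"],z["R"],z["t"]),(552,-302,80),80.2,n+" base")
for n in("side","scene"):
    i,K,R,t=get(n);cv2.imwrite(f"pics/{n}_{r.sense()['clock']:.2f}.png",i);run(i,(K,R,t),(548,-304,39),39,n)
E
python3 v.py 1;python3 f.py
```

```text
side base [424.88986033 231.76311448] None
scene base [426.65946502 293.17386831] None
side [422.55822551 242.70702403] None
scene red [423.7 305.7] 4 yel [440.1 307.1] 12 sep_u 33.9 sep_w -17.5 red_u 587.9 yel_u 621.8
u 451.7 w -197.7 z 26.5 F_u 5.0 F [ 4.9 -0.7  5.7] g 51.8 t 17.50
```

```bash
python3 -m inch '[[0,-0.002,0,0,0,0,1],[0,-0.003,0,0,0,0,1],[0,-0.003,0,0,0,0,1],[0,-0.003,0,0,0,0,1],[0,-0.003,0,0,0,0,1],[0,-0.002,0,0,0,0,1],[0,0,0,0,0,0,1]]'>/dev/null;python3 f.py;python3 v.py
python3 -m inch '[[0,-0.002,0,0,0,0,1],[0,-0.003,0,0,0,0,1],[0,-0.003,0,0,0,0,1],[0,-0.003,0,0,0,0,1],[0,-0.002,0,0,0,0,1],[0,-0.001,0,0,0,0,1],[0,0,0,0,0,0,1]]'>/dev/null;python3 f.py;python3 v.py
python3 - <<'E'
from h import *
import v
z=np.load("pics/scene0.npz");v.U=np.array([np.cos(.192),np.sin(.192),0]);v.W=np.array([-np.sin(.192),np.cos(.192),0])
v.run(cv2.imread("pics/scene0.png"),(z["K"],z["R"],z["t"]),(428,300,31),31,"scene0 base")
E
```

```text
u 435.9 w -197.7 z 26.4 F_u 6.3 F [ 6.3 -0.5  4.2] g 51.7 t 18.20
side red [422.6 242.7] 7 yel [453.4 282.4] 2 sep_u -60.5 sep_w -202.0 red_u 664.7 yel_u 604.3
scene red [421.7 306. ] 4 yel [434.2 309.1] 11 sep_u 22.5 sep_w -18.8 red_u 583.0 yel_u 605.5
u 422.5 w -197.8 z 26.5 F_u 8.6 F [ 8.7 -0.4  2.6] g 51.4 t 19.00
side red [422.6 242.7] 7 yel [447.5 283. ] 2 sep_u -73.5 sep_w -199.1 red_u 664.7 yel_u 591.2
scene red [421.7 306. ] 4 yel [429.9 311.4] 11 sep_u 9.5 sep_w -21.0 red_u 583.0 yel_u 592.5
side red [422.6 242.7] 7 yel [447.5 283. ] 2 sep_u -73.5 sep_w -199.1 red_u 664.7 yel_u 591.2
scene red [421.7 306. ] 4 yel [429.9 311.4] 11 sep_u 9.5 sep_w -21.0 red_u 583.0 yel_u 592.5
scene0 base red [257.  193.5] 2 yel [272.8 191.2] 6 sep_u 42.0 sep_w -22.5 red_u 464.7 yel_u 506.7
```

```bash
python3 -m inch '[[0,-0.002,0,0,0,0,1],[0,-0.002,0,0,0,0,1],[0,-0.002,0,0,0,0,1],[0,0,0,0,0,0,1],[0,0,0,0,0,0,1]]'>/dev/null;python3 f.py;python3 v.py
python3 -m inch '[[0,0.002,0,0,0,0,1],[0,0.003,0,0,0,0,1],[0,0.003,0,0,0,0,1],[0,0.003,0,0,0,0,1],[0,0.003,0,0,0,0,1],[0,0.003,0,0,0,0,1],[0,0.003,0,0,0,0,1]]'>/dev/null;python3 f.py
python3 -m inch '[[0,0.003,0,0,0,0,1],[0,0.003,0,0,0,0,1],[0,0.003,0,0,0,0,1],[0,0.002,0,0,0,0,1],[0,0.002,0,0,0,0,1],[0,0.002,0,0,0,0,1],[0,0,0,0,0,0,1]]'>/dev/null;python3 f.py
python3 -m inch '[[0,0.002,0,0,0,0,1],[0,0.001,0,0,0,0,1],[0,0.001,0,0,0,0,1],[0,0,0,0,0,0,1]]'>/dev/null;python3 f.py
python3 -m inch '[[0,0.001,0,0,0,0,1],[0,0.001,0,0,0,0,1],[0,0,0,0,0,0,1]]'>/dev/null;python3 f.py
```

```text
u 416.7 w -197.8 z 26.5 F_u 8.2 F [ 8.2 -0.4  2.4] g 51.3 t 19.70
side red [422.6 242.7] 7 yel [445.  283.4] 3 sep_u -79.3 sep_w -198.3 red_u 664.7 yel_u 585.5
scene red [421.7 306. ] 4 yel [427.3 311.5] 12 sep_u 3.8 sep_w -19.2 red_u 583.0 yel_u 586.8
u 436.2 w -197.7 z 26.5 F_u 6.0 F [ 6.  -0.5  4.7] g 51.7 t 20.50
u 450.9 w -197.7 z 26.5 F_u 3.2 F [ 3.  -1.2  6.3] g 52.0 t 21.20
u 454.6 w -197.7 z 26.5 F_u 3.3 F [ 3.2 -0.9  6.8] g 52.1 t 21.60
u 456.5 w -197.6 z 26.5 F_u 2.8 F [ 2.6 -1.5  7.9] g 52.2 t 21.90
```

```bash
for i in 1; do python3 -m inch '[[0,0.001,0,0,0,0,1],[0,0.001,0,0,0,0,1],[0,0,0,0,0,0,1]]'>/dev/null;python3 f.py
python3 -m inch '[[0,0.001,0,0,0,0,1],[0,0.001,0,0,0,0,1],[0,0,0,0,0,0,1]]'>/dev/null;python3 f.py
python3 -m inch '[[0,0.001,0,0,0,0,1],[0,0.0005,0,0,0,0,1],[0,0,0,0,0,0,1]]'>/dev/null;python3 f.py; done;python3 v.py|tail -1
```

```text
u 456.8 w -197.5 z 26.4 F_u -4.4 F [-4.7 -1.4 12.7] g 53.1 t 22.20
u 457.0 w -197.1 z 26.2 F_u -11.6 F [-12.3  -2.8  19. ] g 54.4 t 22.50
u 457.0 w -196.9 z 26.1 F_u -16.2 F [-16.9  -2.6  22.8] g 56.6 t 22.80
scene red [421.8 306. ] 4 yel [427.4 311.4] 14 sep_u 4.0 sep_w -18.9 red_u 583.0 yel_u 587.1
```

```bash
python3 -m inch '[[0,-0.002,0,0,0,0,1],[0,-0.0018,0,0,0,0,1],[0,0,0,0,0,0,1]]'>/dev/null;python3 f.py
python3 -m inch '[[0,0,0,0,0,0,0.5],[0,0,0,0,0,0,0.15],[0,0,0,0,0,0,0.15],[0,0,0,0,0,0,0.15]]'>/dev/null;python3 f.py
python3 -m inch '[[0,0,-0.01,0,0,0,0.15],[0,0,-0.025,0,0,0,0.15],[0,0,-0.025,0,0,0,0.15],[0,0.04,-0.023,0,0,0,0.15],[0,0.04,0,0,0,0,0.15],[-0.012,0.04,0,0,0,0,0.15],[-0.011,0.02,0,0,0,0,0.15],[0,0,0,0,0,0,0.15]]'>/dev/null
python3 -m inch '[[0,0,0,0,0,0,0.15],[0,0,0,0,0,0,0.15]]'>/dev/null
python3 m.py pics/w8.png
```

```text
u 456.9 w -197.4 z 26.4 F_u -0.9 F [-1.2 -1.5 10.7] g 52.6 t 23.20
u 457.4 w -197.2 z 25.9 F_u -0.3 F [-0.2  0.6  0.4] g 0.0 t 23.60
[ 546.96035145 -325.11585961  109.32504112] [-3.14044878e+00 -4.23109014e-04  1.38743050e+00]
red [291, 196, 7, 16, 101] [294.  203.5] [15.  6.] 90.0 [ 540. -286.   39.] tool [ 37.2 -13.9  70.4]
yel [302, 211, 6, 44, 225] [304.5 232.5] [43.  5.] 90.0 [ 542.2 -301.4   39. ] tool [22.5 -9.  70.3]
blue [185, 185, 164, 18, 2350] [266.5 193.5] [163.  17.] 0.0 [ 527.9 -278.9   38. ] tool [ 41.9 -27.1  71.4]
blue [192, 259, 101, 9, 749] [242. 263.] [100.   8.] 0.0 [ 507.4 -311.9   38. ] tool [  5.8 -41.2  71.4]
blue [374, 194, 67, 9, 466] [407.  198.4] [66.1  7.6] 1.3 [ 594.4 -293.7   38. ] tool [39.5 41.  71.3]
orange [20, 186, 68, 91, 3038] [ 55.  229.6] [91.1 54.2] 78.9 [ 422.2 -276.9   41. ] tool [  24.6 -131.4   68.5]
orange [16, 162, 53, 26, 767] [ 43.1 174.6] [20.8 53.3] 76.6 [ 427.2 -250.4   41. ] tool [  51.6 -131.3   68.5]
```

```bash
python3 -m inch '[[0.0115,-0.03,0,0,0,0,0.15],[0.011,-0.04,0,0,0,0,0.15],[0,-0.04,0,0,0,0,0.15],[0,-0.02,0,0,0,0,0.15],[0,-0.0098,0,0,0,0,0.15],[0,0,0,0,0,0,0.15],[0,0,0,0,0,0,0.15]]'>/dev/null;python3 f.py
python3 -m inch '[[0,0,0.02,0,0,0,0.15],[0,0,0.02,0,0,0,0.15],[0,0,0.015,0,0,0,0.15],[0,0,0.012,0,0,0,0.15],[0,0,0.008,0,0,0,0.15],[0,0,0.008,0,0,0,0.15],[0,0,0,0,0,0,0.15],[0,0,0,0,0,0,0.15]]'>/dev/null;python3 f.py
python3 -m inch '[[0,0,0,0,0,0,0.4],[0,0,0,0,0,0,0.6],[0,0,0,0,0,0,0.8],[0,0,0,0,0,0,1],[0,0,0,0,0,0,1],[0,0,0,0,0,0,1]]' 50 >/dev/null;python3 f.py
```

```text
u 459.5 w -198.3 z 109.8 F_u 0.1 F [-0.  -0.5  0.8] g 0.0 t 25.35
u 458.6 w -198.0 z 26.4 F_u 0.9 F [ 1.  -0.1 -0.1] g 0.0 t 26.15
u 458.3 w -198.0 z 26.6 F_u -2.5 F [-2.5  0.2  6.4] g 51.7 t 26.75
```

```bash
python3 -m inch '[[0,-0.001,0,0,0,0,1],[0,-0.002,0,0,0,0,1],[0,-0.003,0,0,0,0,1],[0,-0.004,0,0,0,0,1],[0,-0.004,0,0,0,0,1],[0,-0.004,0,0,0,0,1],[0,-0.002,0,0,0,0,1],[0,0,0,0,0,0,1]]'>/dev/null;python3 f.py
python3 -m inch '[[0,-0.002,0,0,0,0,1],[0,-0.004,0,0,0,0,1],[0,-0.004,0,0,0,0,1],[0,-0.004,0,0,0,0,1],[0,-0.003,0,0,0,0,1],[0,-0.002,0,0,0,0,1],[0,-0.001,0,0,0,0,1],[0,0,0,0,0,0,1]]'>/dev/null;python3 f.py;python3 v.py|tail -1;python3 f.py
```

```text
u 438.7 w -198.2 z 26.6 F_u 6.9 F [ 6.9 -0.3  2.6] g 51.3 t 27.55
u 419.4 w -198.3 z 26.6 F_u 8.6 F [ 8.7  0.  -0.4] g 50.9 t 28.35
scene red [421.7 306. ] 4 yel [427.8 312.1] 11 sep_u 3.8 sep_w -21.1 red_u 583.0 yel_u 586.8
u 419.5 w -198.3 z 26.6 F_u 8.2 F [8.5 0.8 1.1] g 50.9 t 28.45
```

```bash
python3 -m inch '[[0,-0.002,0,0,0,0,1],[0,-0.001,0,0,0,0,1],[0,0,0,0,0,0,1],[0,0,0,0,0,0,1]]'>/dev/null;python3 f.py;python3 v.py
python3 -m inch '[[0,-0.001,0,0,0,0,1],[0,-0.001,0,0,0,0,1],[0,0,0,0,0,0,1],[0,0,0,0,0,0,1]]'>/dev/null;python3 f.py;python3 v.py
python3 -m inch '[[0,-0.001,0,0,0,0,1],[0,-0.0005,0,0,0,0,1],[0,0,0,0,0,0,1],[0,0,0,0,0,0,1]]'>/dev/null;python3 f.py;python3 v.py
```

```text
u 416.6 w -198.3 z 26.6 F_u 8.7 F [ 9.   0.7 -0. ] g 50.9 t 28.85
side red [422.6 242.7] 7 yel [444. 283.] 1 sep_u -80.3 sep_w -196.2 red_u 664.8 yel_u 584.5
scene red [421.7 306. ] 4 yel [427.6 312. ] 10 sep_u 3.5 sep_w -20.7 red_u 583.0 yel_u 586.5
u 414.8 w -198.4 z 26.6 F_u 8.8 F [8.9 0.  0.3] g 50.9 t 29.35
side red [422.6 242.7] 7 yel [444.6 283.6] 5 sep_u -80.8 sep_w -198.9 red_u 664.8 yel_u 584.0
scene red [421.7 306. ] 4 yel [426.5 311.7] 11 sep_u 1.7 sep_w -18.9 red_u 583.0 yel_u 584.7
u 413.4 w -198.4 z 26.6 F_u 9.6 F [9.9 0.7 0.4] g 50.8 t 29.85
side [422.55762082 242.70539033] None
scene red [421.7 306. ] 4 yel [426.1 312. ] 12 sep_u 0.3 sep_w -19.5 red_u 583.0 yel_u 583.3
```

```bash
python3 -m inch '[[0,-0.0009,0,0,0,0,1],[0,0,0,0,0,0,1],[0,0,0,0,0,0,1]]'>/dev/null;python3 f.py;python3 v.py|tail -1
python3 -m inch '[[0,0.002,0,0,0,0,1],[0,0.003,0,0,0,0,1],[0,0.003,0,0,0,0,1],[0,0.003,0,0,0,0,1],[0,0.003,0,0,0,0,1],[0,0.003,0,0,0,0,1],[0,0.003,0,0,0,0,1],[0,0.003,0,0,0,0,1]]'>/dev/null;python3 f.py
python3 -m inch '[[0,0.003,0,0,0,0,1],[0,0.003,0,0,0,0,1],[0,0.003,0,0,0,0,1],[0,0.003,0,0,0,0,1],[0,0.002,0,0,0,0,1],[0,0.002,0,0,0,0,1],[0,0.001,0,0,0,0,1],[0,0,0,0,0,0,1]]'>/dev/null;python3 f.py
python3 -m inch '[[0,0.001,0,0,0,0,1],[0,0.001,0,0,0,0,1],[0,0.001,0,0,0,0,1],[0,0,0,0,0,0,1]]'>/dev/null;python3 f.py
```

```text
u 412.5 w -198.4 z 26.6 F_u 9.6 F [ 9.8  0.3 -0.2] g 50.8 t 30.25
scene red [421.7 306. ] 4 yel [425.6 312. ] 13 sep_u -0.9 sep_w -19.0 red_u 583.0 yel_u 582.1
u 434.8 w -198.2 z 26.6 F_u 6.3 F [ 6.4 -0.1  3.4] g 51.2 t 31.15
u 451.3 w -198.1 z 26.5 F_u 3.9 F [ 3.8 -0.9  5.9] g 51.7 t 31.95
u 454.1 w -198.1 z 26.5 F_u 4.6 F [ 4.5 -1.3  6.4] g 51.8 t 32.35
```

```bash
python3 -m inch '[[0,0.001,0,0,0,0,1],[0,0.001,0,0,0,0,1],[0,0,0,0,0,0,1]]'>/dev/null;python3 f.py
python3 -m inch '[[0,0.001,0,0,0,0,1],[0,0,0,0,0,0,1]]'>/dev/null;python3 f.py
python3 -m inch '[[0,0.001,0,0,0,0,1],[0,0,0,0,0,0,1]]'>/dev/null;python3 f.py
```

```text
u 456.1 w -198.1 z 26.5 F_u 2.5 F [ 2.3 -1.3  5.8] g 51.8 t 32.65
u 456.8 w -198.1 z 26.5 F_u 1.8 F [ 1.5 -1.9  8.3] g 52.0 t 32.85
u 456.8 w -198.0 z 26.4 F_u -2.1 F [-2.3 -1.1 10.6] g 52.5 t 33.05
```

```bash
python3 -m inch '[[0,0,0,0,0,0,0.5],[0,0,0,0,0,0,0.15],[0,0,0,0,0,0,0.15],[0,0,0,0,0,0,0.15]]'>/dev/null;python3 f.py
python3 -m inch '[[0,0,-0.01,0,0,0,0.15],[0,0,-0.025,0,0,0,0.15],[0,0,-0.025,0,0,0,0.15],[0,0.04,-0.023,0,0,0,0.15],[0,0.04,0,0,0,0,0.15],[-0.012,0.04,0,0,0,0,0.15],[-0.011,0.01,0,0,0,0,0.15],[0,0,0,0,0,0,0.15]]'>/dev/null
python3 -m inch '[[0,0,0,0,0,0,0.15],[0,0,0,0,0,0,0.15]]'>/dev/null
python3 m.py pics/w9.png
python3 -c "
import cv2;i=cv2.imread('pics/w9.png');cv2.imwrite('pics/w9c.png',cv2.resize(i[150:300,0:480],(780,244)).copy() if 0 else cv2.vconcat([cv2.resize(i[150:300],(768,180)),cv2.resize(i[180:280,240:400],(640,400),interpolation=2).copy() if 0 else cv2.copyMakeBorder(cv2.resize(i[180:280,240:400],(640,400),interpolation=0),0,0,0,128,0)]))"
```

```text
u 457.3 w -197.7 z 25.9 F_u 0.7 F [ 0.8  0.4 -0.6] g 0.0 t 33.45
[ 536.87612839 -323.64687276  109.29149021] [-3.14048766e+00 -4.61793714e-04  1.38739508e+00]
red [312, 196, 7, 15, 98] [315. 203.] [14.  6.] 90.0 [ 539.9 -286.1   39. ] tool [37.4 -3.8 70.3]
yel [314, 213, 6, 42, 195] [316.5 233.5] [41.  5.] 90.0 [ 537.8 -301.5   39. ] tool [21.9 -3.1 70.3]
blue [206, 184, 152, 19, 2173] [281.5 192.5] [ 17.9 151. ] 89.6 [ 524.9 -278.3   38. ] tool [ 42.4 -20.   71.3]
blue [212, 258, 121, 9, 863] [272. 262.] [  8. 120.] 90.0 [ 512.5 -312.7   38. ] tool [  6.3 -25.9  71.3]
blue [375, 194, 64, 8, 385] [406.5 197.5] [63.  7.] -0.0 [ 584.1 -291.8   38. ] tool [39.9 40.7 71.3]
orange [41, 185, 65, 91, 3045] [ 74.5 228.7] [91.  51.4] 78.7 [ 421.7 -276.8   41. ] tool [  25.  -121.7   68.4]
orange [38, 161, 50, 26, 752] [ 63.1 173.9] [21.1 51.7] 76.0 [ 426.4 -250.3   41. ] tool [  51.9 -121.9   68.5]
```

View pics/w9c.png

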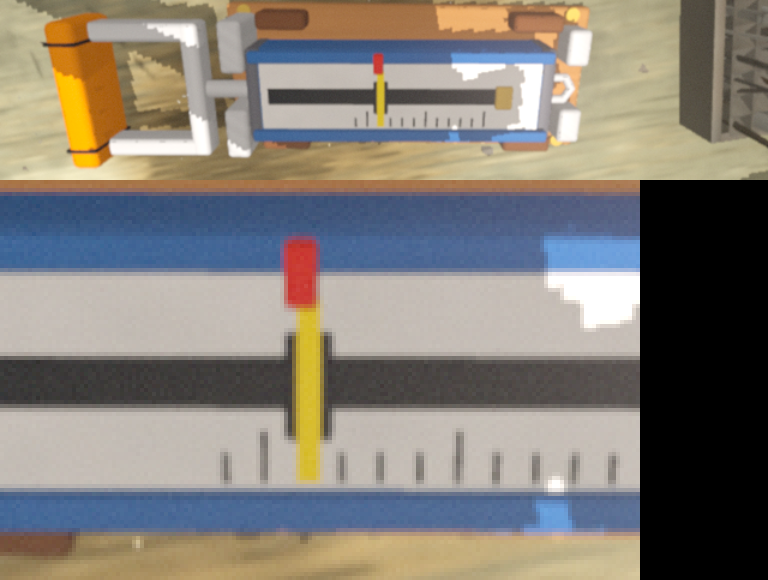

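The pointer bar lies within the width of the red tab (columns 309 and 301 in the 4x crop), about 0.8 mm short and not past it. The slide is home, the gauge is seated and the tool is clear.

```bash
python3 -m inch '[[0,0,-0.03,0,0,0,0.15],[0,0,-0.03,0,0,0,0.15],[0,0,0,0,0,0,0.15],[0,0,0,0,0,0,0.15]]' | head -2; python3 -c "
from rig import r;print(r.sign_off())"
```

```text
clock: 34.9
eef_pos: [537.7, -324.1, 170.0]
the job is handed in; nothing more can be done
None
```

The job is handed in at 34.9 s: the gauge lies face up in the holder with its rod between the tall posts, the pointer about 0.8 mm short of the red marker's centre and not past it (drawn in two pulls, the first stopped short to measure), the slide eased fully home under grip each time, and the pliers and stone never approached.

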